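# Shim the rocking test rig level

### The arm

A 6-joint arm with a two-finger parallel gripper is mounted at the origin on the work surface. World frame = base frame: x ahead of the robot, y to its left, z up, the work surface at z = 0. Lengths are in mm, angles in rad, forces in N, time in s.
With the tool pointing down it reaches from about 275 to 1000 mm from the base axis. Payload 8.4 kg.
Tool frame: the origin (TCP) lies midway between the tips of the shut fingers; the grasp point (between the pads) lies 19 mm behind it; z points along the fingers, y is the direction in which the jaws open and shut (so a half turn about z gives the same grasp; the last joint's range is limited). The gripper opens to 85 mm and grips with 20 to 120 N. Pads are 22 mm wide; open, the fingers measure 114 mm over their backs; the gripper's body (76 mm by 85 mm) begins 54 mm behind the grasp point. The pads swing forward as they close: fully open they stand 13 mm farther back than shut.
Start: joints at [-1.208, 0.353, 1.633, -0, 1.155, -0.002], TCP at [222.975, -583.875, 231.281] pointing down, gripper open.
Joint ranges: [-2.63, 2.63], [-0.92, 2.1], [0.06, 2.66], [-1.3, 4.44], [0, 2.69], [-3.02, 3.02]. Speed limits (rad/s): [2.22, 2.22, 2.79, 3.14, 3.14, 3.14].

### API

Orientations are given as [roll, pitch, yaw] about the fixed x, y, z axes, in that order (R = Rz(yaw) Ry(pitch) Rx(roll)).
In Python, from rig import * gives the robot as it stands.
- The arm moves only by the tool play_rows, never from a script. Its argument "moves" is a list of rows, each a list of 3 entries, a list of its own where there are three numbers: the shift along the tool's x, y, z in m, then the turn, a rotation vector about the tool's x, y, z in rad, then the opening in per cent of the stroke, from 0 (shut) to 100 (fully open). In form: [[[x, y, z], [rx, ry, rz], fingers], ...]. A call has 1 to 20 rows; each row shifts and turns the commanded pose from where the row before left it, along the tool's axes as they then stand; what a row does not reach is not made up. A row lasts 1/10 s, in which the tool goes at most 50 mm and 8.59 degrees, less where a joint would pass 70% of its speed; a pose out of reach is approached as far as the arm can. A call is refused whole if a number of a shift passes 0.05 or a number of a turn 0.15, either way. A call with a gripper value outside its range is refused whole. The fingers move at their own pace and stop on an object; "squeeze" is the grip in N (left out, the last holds). Time passes only in rows, so rows that do not move let the fingers close. It gives the time, the measured TCP pose, the force and the opening at its end, in the units of the state.
- sense(): the state, without advancing time (a new reading comes with each control period).
- grab_frame(name): name is "scene" or "top" or "wrist"; returns a dict with "pixels" (400x640x3 uint8, red, green, blue), "intrinsics" (3x3 intrinsics, pixels), "R" (3x3) and "t" (3): a world point X has camera coordinates R X + t. Camera axes: x right, y down, z forward; pixel columns grow to the right and rows downward; lengths in mm; the calibration is good to about 2 mm. A picture is of the moment at which its call begins. There is no depth.
- sign_off(): hands the job in, once; it reports no verdict.
The state is a dict: "clock": time; "qpos": joint angles; "qvel": joint speeds; "joint_efforts": joint torques, N m; "eef_pos": TCP position; "tcp_rot": TCP orientation; "contact_force": force on the tool from outside, world axes, zero at the start; "wrist_torque": the same for the moment, N m; "opening": opening from 0.0 (shut) to 1.0 (fully open).
Only numpy, scipy, OpenCV 4.12 (cv2) and the standard library are available. Lean on these libraries where they do the work, as an engineer would, in place of code of your own. Each camera call takes 0.05 s, during which the arm holds its last target. There are 200 camera calls.

### The job

The aluminium test rig on the bench rocks on its packers and its corner nearest the robot hangs low. Take the orange wedge shim and push it, thin end first, squarely under the foot of that low corner until the black ball of the yellow level on top sits between the two red lines, then let go so that the wedge carries the corner. Push gently and stop when it is level - never drive the corner clearly past level - do not touch the rig itself with the robot, and leave the other things on the bench where they are.

Things in the scene. Friction and masses are not known exactly. Their poses are not given: they have to be found in the camera images.
- wedge_grip (a point): Loose orange plastic wedge, 110 x 28 mm, 0.06 kg, flat on the bench left or right of the rig. This point: centre of its upright grip tab at the thick end, 15 mm long (x), 16 mm wide (y), free from 22 to 62 mm above the bench; the point is 44 mm above the bench. x points to the thin end, z up. The ramp's top rises evenly from 3 mm at the thin end to 22 mm at the tab, over 95 mm.
- wedge_toe (a point): Middle of the lower edge of the wedge's thin end, on the bench; 102.5 mm from the tab's centre along x.
- wedge: The same wedge: origin at the centre of its underside, x to the thin end, z up; the tab's centre is at x = -47.5 mm, z = 44 mm, the thin end at x = +55 mm.
- stand: The rig: square aluminium plate, 150 mm, 2-4 kg, top 34-38 mm over the bench, gear up to 50 mm tall on it, one corner to the robot. It rocks on its left and right feet (y = +-85 mm) on packers; two brass posts (x = -60 mm, 50 mm clear between them) stop the near corner's fall. Origin mid rocking axis, 0-3 mm over the bench; x: away from the low corner, the way to push; y: along the axis; z up.
- low_foot (a point): Lowest point (unsquashed) of the soft round rubber foot (18 mm wide, 16 tall) under the low corner, 90 mm before the rocking axis; the plate's corner overhangs it by 16 mm. It starts 4 to 8 mm above the bench and, with 3 to 9 N on it, squashes by 2 to 6 mm before the corner lifts; the corner must then rise 4 to 5 mm. The wedge goes in by 30 to 75 mm, differing each time. x as for the stand.
- level_mid (a point): Top of the tube, in the middle of the yellow ball level (110 x 26 x 24 mm) that lies on the plate along x, in line with the low corner; a black ball runs in a pale tube with two red lines, 18 mm apart inside.
- ball (a joint): Reading of the level: how far the black ball (14 mm wide) lies from the tube's middle, in m. 0 = centred; positive = towards the low corner (corner too low; about +0.010 at the start); negative = away from it (lifted too far). It settles in about 0.6 s. Once the foot is squashed and the corner lifts, it moves some 2.2 mm for each mm of lift, 0.45 mm for each mm the wedge goes in.
- white_box: Bystander: white electronics box, 80 x 60 x 28 mm, origin at the centre of its underside.
- phone: Bystander: black phone lying flat, 148 x 72 x 9 mm, origin at the centre of its underside.
- torch: Bystander: blue metal torch lying flat, 115 mm long, 26 mm thick, origin under its middle.
There are look-alikes about, which are no part of the job. Several things have the shape of the stand; the one meant has the colours described above.

How it is judged:
By the outcome, as a careful person would: the job done as asked, in the order asked, and still so for the second after the job is handed in, with the robot touching nothing.
It also fails if it takes over 58 s, if anything falls off the work surface, if the arm or the gripper's body presses on something with over 40 N, if the wrist force passes 120 N, or if a joint passes its speed limit or range.

## Working session

There is one attempt and no reset: what is moved stays moved. The work goes in short steps, Python scripts to look and compute and a tool call to move; the robot and the scene stay as the last step left them, time stands still between calls to the robot, and variables do not carry over. Pictures are saved under pics/ and viewed, about 8 in all and at most 12, crops included, and the job is handed in when it is done.

Besides the shell and the picture viewer there is one more tool, called in YAML: its name, and indented under it one key for each argument. play_rows: Moves the arm, as the interface text tells. Its arguments: {"type":"object","properties":{"moves":{"type":"array"},"squeeze":{"type":"number"}},"required":["moves"]}

```bash
mkdir -p pics; ls
cat > h.py <<'E'
from rig import *
import numpy as np, cv2
def snap(name,fn,crop=None,scale=1):
    f=grab_frame(name); im=f["pixels"][:,:,::-1].copy()
    np.savez("pics/"+fn+".npz",K=f["intrinsics"],R=f["R"],t=f["t"],px=f["pixels"])
    if crop: x0,y0,x1,y1=crop; im=im[y0:y1,x0:x1]
    if scale!=1: im=cv2.resize(im,None,fx=scale,fy=scale,interpolation=cv2.INTER_CUBIC)
    cv2.imwrite("pics/"+fn+".png",im); return f
def ray(f,u,v,z):
    K,R,t=[np.array(f[k],float) for k in (("K" if "K" in f else "intrinsics"),"R","t")]
    t=t.ravel(); c=-R.T@t; d=R.T@np.linalg.solve(K,[u,v,1.]); return c+d*(z-c[2])/d[2]
def proj(f,X):
    K,R,t=[np.array(f[k],float) for k in (("K" if "K" in f else "intrinsics"),"R","t")]
    p=K@(R@np.array(X,float)+t.ravel()); return p[:2]/p[2]
E
python3 - <<'E'
from h import *
a=snap("top","top0",scale=1.25); b=snap("scene","scene0",scale=1.25)
for f in(a,b): print(np.array(f["R"]).round(3).tolist(),np.array(f["t"]).round(1).tolist(),f["intrinsics"][0][0])
print(sense())
E
```

```text
pics
[[0.01, -1.0, -0.016], [-0.988, -0.007, -0.155], [0.155, 0.018, -0.988]] [-85.1, 591.2, 1086.4] 441.98781388581284
[[-0.408, 0.913, -0.005], [0.773, 0.342, -0.535], [-0.487, -0.222, -0.845]] [337.0, -373.4, 1601.8] 433.87926266755284
{'clock': 0.1, 'qpos': array([-1.20839341e+00,  3.53606583e-01,  1.63404837e+00,  1.13687446e-05,
        1.15519012e+00, -2.40088541e-03]), 'qvel': array([-1.43431111e-04,  3.87310515e-05, -8.90075506e-04,  1.02927574e-03,
        7.47955702e-04,  1.23000752e-04]), 'joint_efforts': array([-5.17800909e-04, -6.06357765e+01, -3.42821574e+01, -3.54150484e-05,
        4.00528588e-03,  4.62347813e-07]), 'eef_pos': array([ 222.8330245 , -583.47823814,  230.62432992]), 'tcp_rot': array([-3.14034026e+00, -1.34020665e-05,  3.64799198e-01]), 'contact_force': array([-0.50828269, -0.91365826, -0.1304671 ]), 'wrist_torque': array([ 0.02608449, -0.03448724,  0.06649818]), 'opening': 0.9973976349573549}
```

View pics/top0.png

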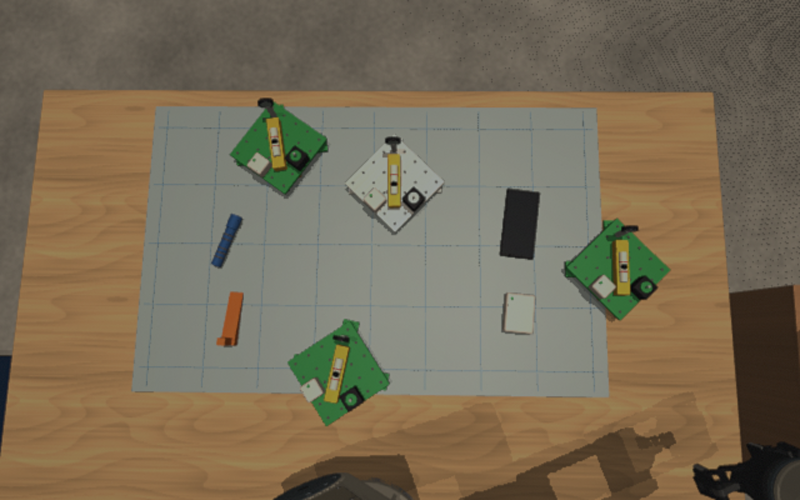

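View pics/scene0.png

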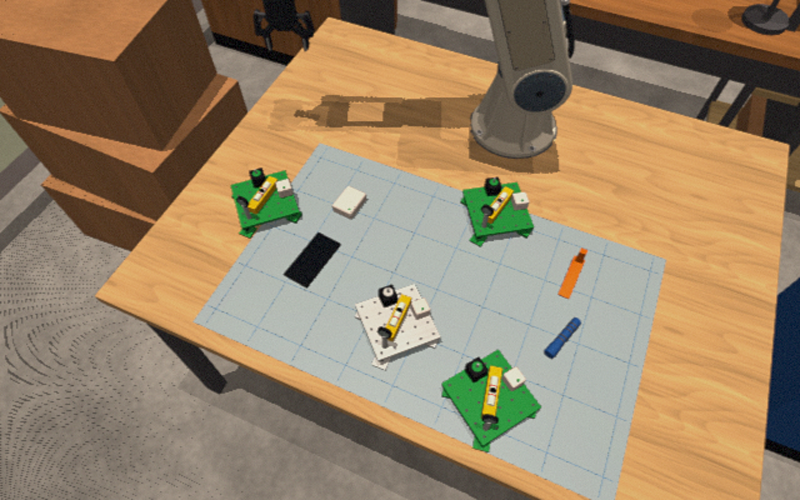

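The top view shows the aluminium rig at about (394,185) with its low corner at (397,233). The orange wedge is at (230,320), its tab towards the robot. Green rigs are look-alikes. Next I'll enlarge both.

Run:
```python
import numpy as np,cv2
from h import ray
f=dict(np.load("pics/top0.npz")); im=f["px"][:,:,::-1]
a=cv2.resize(im[100:190,262:367],None,fx=6.5,fy=6.5,interpolation=cv2.INTER_CUBIC)[:585]
b=cv2.resize(im[228:284,165:205],None,fx=10,fy=10,interpolation=cv2.INTER_CUBIC)
c=np.zeros((600,800,3),np.uint8)
a=cv2.resize(im[104:190,270:362],None,fx=5,fy=5,interpolation=cv2.INTER_CUBIC)
b=cv2.resize(im[230:282,165:199],None,fx=10,fy=10,interpolation=cv2.INTER_CUBIC)
c[:430,:460]=a; c[:520,460:800]=b
cv2.imwrite("pics/crop1.png",c)
```

```text
(no output)
```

View pics/crop1.png

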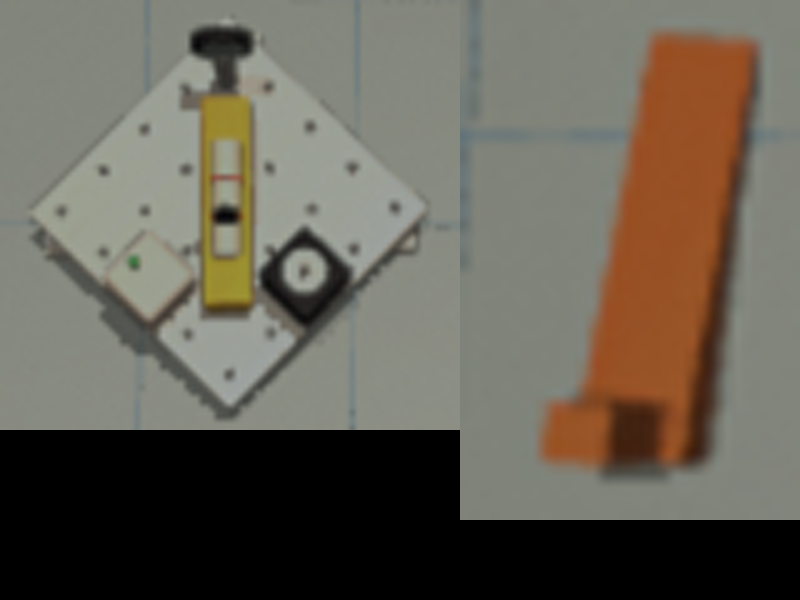

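Run:
```python
import numpy as np
from h import ray
f=dict(np.load("pics/top0.npz"))
P=lambda X,Y,z:ray(f,270+(X+.5)/5-.5,104+(Y+.5)/5-.5,z)
W=lambda X,Y,z:ray(f,165+(X-460+.5)/10-.5,230+(Y+.5)/10-.5,z)
L,R,N,F=P(30,212,36),P(429,207,36),P(229,409,31),P(228,22,40)
for n,p in zip("LRNF",(L,R,N,F)): print(n,p.round(1))
print("mid LR",(L+R)/2,"|LR|",np.linalg.norm(L-R),"axis-x yaw",np.degrees(np.arctan2(-(R-L)[0]*-1,(L-R)[1])), "NF",np.degrees(np.arctan2(*(F-N)[[1,0]])),np.linalg.norm((F-N)[:2]))
e0,e1=P(228,97,62),P(228,309,55); print("level ends",e0,e1,np.degrees(np.arctan2(*(e0-e1)[[1,0]])))
a,b=W(653,36,3),W(757,41,3); t=W(578,433,62)
print("toe",a,b,(a+b)/2,np.linalg.norm(a-b)); print("tab",t)
d=(a+b)/2-t; print(np.hypot(*d[:2]),np.degrees(np.arctan2(d[1],d[0])))
```

```text
L [727.4  57.7  36. ]
R [ 731.2 -152.3   36. ]
N [623.6 -48.4  31. ]
F [830.9 -45.5  40. ]
mid LR [729.32545995 -47.3289356   36.        ] |LR| 210.0634909160383 axis-x yaw 1.0257819993265094 NF 0.8253309758939597 207.3996732647354
level ends [782.21841236 -47.08271167  62.        ] [671.37656227 -48.30547653  55.        ] 0.6320394682188819
toe [498.42850006 298.25354331   3.        ] [497.34137193 270.61030688   3.        ] [497.884936  284.4319251   3.       ] 27.664604963681455
tab [396.19565058 290.73888936  62.        ]
101.88468268493409 -3.5490479206269825
```

play_rows:
  moves:
    - [[0,0,0],[0,0,0.14],100]
    - [[0,0,0],[0,0,0.14],100]
    - [[0,0,0],[0,0,0.14],100]
    - [[0.007,-0.045,0],[0,0,0],100]
    - [[0.007,-0.045,0],[0,0,0],100]
    - [[0.007,-0.045,0],[0,0,0],100]
    - [[0.007,-0.045,0],[0,0,0],100]
    - [[0.007,-0.045,0],[0,0,0],100]
    - [[0.007,-0.045,0],[0,0,0],100]
    - [[0.007,-0.045,0],[0,0,0],100]
    - [[0.007,-0.045,0],[0,0,0],100]
    - [[0.007,-0.045,0],[0,0,0],100]
    - [[0.007,-0.045,0],[0,0,0],100]
    - [[0.007,-0.045,0],[0,0,0],100]
    - [[0.007,-0.045,0],[0,0,0],100]
    - [[0.007,-0.045,0],[0,0,0],100]
    - [[0.007,-0.045,0],[0,0,0],100]
    - [[0.007,-0.045,0],[0,0,0],100]
    - [[0.007,-0.045,0],[0,0,0],100]
    - [[0.007,-0.045,0],[0,0,0],100]

```text
clock: 2.1
eef_pos: [383.8, 175.4, 231.2]
tcp_rot: [3.142, -0.0, -0.055]
contact_force: [2.2, -0.8, 0.7]
opening: 1.001
```

```bash
cat >> h.py <<'E'
def go(T,yaw):
    s=sense(); p=s["eef_pos"]; a=s["tcp_rot"][2]; d=np.array(T)-p
    print(round(s["clock"],2),p.round(1),s["tcp_rot"].round(3),"F",s["contact_force"].round(1),"op",round(s["opening"],3))
    print("tool shift mm",(d@[np.cos(a),np.sin(a),0]).round(1),(d@[np.sin(a),-np.cos(a),0]).round(1),round(-d[2],1),"rz",round(a-yaw,3))
E
python3 -c "
from h import *
go([396,290.5,130],-0.056)"
```

```text
2.1 [383.8 175.4 231.2] [ 3.142 -0.    -0.055] F [ 2.2 -0.8  0.7] op 1.001
tool shift mm 5.9 -115.6 101.2 rz 0.001
```

play_rows:
  moves:
    - [[0.002,-0.036,0.034],[0,0,0],100]
    - [[0.002,-0.036,0.034],[0,0,0],100]
    - [[0.002,-0.03,0.033],[0,0,0],100]
    - [[0,0,0],[0,0,0],100]
    - [[0,0,0],[0,0,0],100]

```text
clock: 2.6
eef_pos: [394.7, 274.7, 129.3]
tcp_rot: [3.14, 0.002, -0.054]
contact_force: [-0.1, 0.2, 0.1]
opening: 1.003
```

```bash
python3 -c "
from h import *
go([396,290.5,28],-0.056)
f=snap('wrist','w1')
print(proj(f,[396,290.5,62]),proj(f,[498,284.4,0]))"
```

```text
2.6 [394.7 274.7 129.3] [ 3.14e+00  2.00e-03 -5.40e-02] F [-0.1  0.2  0.1] op 1.003
tool shift mm 0.4 -15.8 101.3 rz 0.002
[297.27042208 207.77986375] [299.75713851  74.49089988]
```

View pics/w1.png

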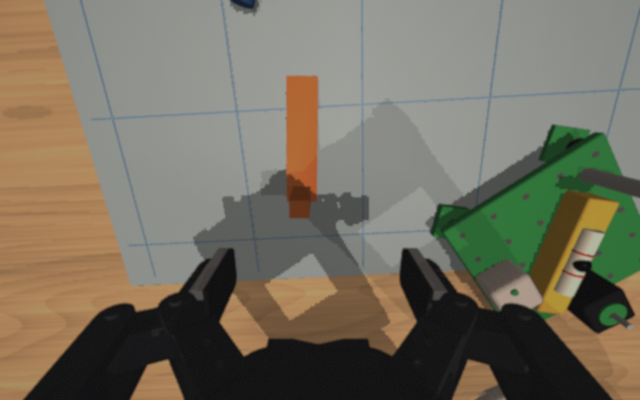

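The wrist view shows the wedge with its toe at (302,75) and tab top at (299,209), matching the prediction to about 2 px. I'll go down and grip.

play_rows:
  moves:
    - [[0,-0.016,0],[0,0,0],100]
    - [[0,0,0.025],[0,0,0],100]
    - [[0,0,0.025],[0,0,0],100]
    - [[0,0,0.025],[0,0,0],100]
    - [[0,0,0.025],[0,0,0],100]
    - [[0,0,0],[0,0,0],100]
    - [[0,0,0],[0,0,0],100]
    - [[0,0,0],[0,0,0],10]
    - [[0,0,0],[0,0,0],5]
    - [[0,0,0],[0,0,0],5]
    - [[0,0,0],[0,0,0],5]
    - [[0,0,0],[0,0,0],5]
    - [[0,0,0],[0,0,0],5]
    - [[0,0,0],[0,0,0],5]
    - [[0,0,0],[0,0,0],5]
  squeeze: 40

```text
clock: 4.15
eef_pos: [396.6, 291.0, 30.5]
tcp_rot: [-3.141, -0.0, -0.055]
contact_force: [-1.4, -0.8, 5.8]
opening: 0.178
```

```bash
python3 -c "
from h import *
go([520,-50,130],0.016)"
```

```text
4.15 [396.6 291.   30.5] [-3.141 -0.    -0.055] F [-1.4 -0.8  5.8] op 0.178
tool shift mm 142.0 333.6 -99.5 rz -0.071
```

play_rows:
  moves:
    - [[0,0,-0.02],[0,0,0],5]
    - [[0,0,-0.03],[0,0,0],5]
    - [[0.02,0,-0.03],[0,0,-0.036],5]
    - [[0.03,0,-0.02],[0,0,-0.035],5]
    - [[0.02,0.02,0],[0,0,0],5]
    - [[0.01,0.04,0],[0,0,0],5]
    - [[0.01,0.045,0],[0,0,0],5]
    - [[0.01,0.045,0],[0,0,0],5]
    - [[0.01,0.045,0],[0,0,0],5]
    - [[0,0.045,0],[0,0,0],5]
    - [[0,0.045,0],[0,0,0],5]
    - [[0,0.04,0],[0,0,0],5]
    - [[0,0.016,0],[0,0,0],5]
    - [[0,0,0],[0,0,0],5]
    - [[0,0,0],[0,0,0],5]
    - [[0,0,0],[0,0,0],5]

```text
clock: 5.75
eef_pos: [511.7, -49.9, 130.1]
tcp_rot: [-3.141, 0.0, 0.016]
contact_force: [-0.6, 0.5, 0.7]
opening: 0.181
```

```bash
python3 -c "
from h import *
go([505,-50.9,45],0.016)
f=snap('wrist','w2')
for X in ([607.5,-49.2,106],[639.5,-48.7,5],[623.5,-49,31]): print(proj(f,X))"
```

```text
5.75 [511.7 -49.9 130.1] [-3.141  0.     0.016] F [-0.6  0.5  0.7] op 0.181
tool shift mm -6.7 0.9 85.1 rz 0.0
[318.95036474  70.72513976]
[318.28728821  41.94798449]
[318.46831381  58.3451336 ]
```

View pics/w2.png

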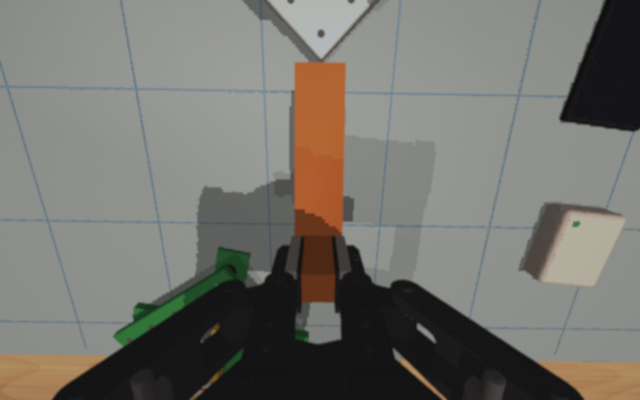

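Wedge held straight, toe at (320,63), just before the rig's corner at (320,60), so it's on line. I'll back off, lower it to the bench and write the level reader.

play_rows:
  moves:
    - [[-0.007,0.001,0],[0,0,0],5]
    - [[0,0,0.03],[0,0,0],5]
    - [[0,0,0.03],[0,0,0],5]
    - [[0,0,0.025],[0,0,0],5]
    - [[0,0,0.01],[0,0,0],5]
    - [[0,0,0],[0,0,0],5]
    - [[0,0,0],[0,0,0],5]

```text
clock: 6.5
eef_pos: [505.3, -51.7, 36.0]
tcp_rot: [3.142, -0.001, 0.016]
contact_force: [0.2, -0.2, -0.5]
opening: 0.178
```

```bash
cat >> h.py <<'E'
def level(f,show=False):
    """profile along the level; s in mm, positive towards the low corner, 0 = level's middle"""
    im=np.array(f["px"] if "px" in f else f["pixels"]).astype(np.float32)
    s=np.arange(-40,40,.5); C=np.array([726.8,-47.7,60.]); ax=-np.array([np.cos(.012),np.sin(.012),0]); n=np.array([-ax[1],ax[0],0])
    prof=np.zeros((len(s),3))
    for w in (-2,0,2):
        uv=np.array([proj(f,C+ax*k+n*w) for k in s],np.float32)
        prof+=cv2.remap(im,uv[:,0:1].copy(),uv[:,1:2].copy(),cv2.INTER_CUBIC)[:,0]/3
    dark=np.clip(110-prof[:,1],0,None)*(prof[:,0]<110); red=np.clip(prof[:,0]-prof[:,1]-25,0,None)*(np.abs(s)<22)*(prof[:,0]-prof[:,2]<200)
    m=np.abs(s)<32
    print("ball",round((s*dark*m).sum()/max((dark*m).sum(),1),2))
    if show:
        for k in range(0,len(s),4): print(s[k],prof[k].round().astype(int).tolist())
E
python3 - <<'E'
from h import *
go([505,-50.9,30.5],0.016)
f=dict(np.load("pics/top0.npz")); level(f,True)
f=snap("top","t2"); level(f,False)
E
```

```text
6.5 [505.3 -51.7  36. ] [ 3.142e+00 -1.000e-03  1.600e-02] F [ 0.2 -0.2 -0.5] op 0.178
tool shift mm -0.2 -0.8 5.5 rz 0.0
ball 7.1
-40.0 [154, 136, 47]
-38.0 [154, 136, 44]
-36.0 [154, 138, 53]
-34.0 [154, 145, 85]
-32.0 [155, 155, 129]
-30.0 [155, 159, 142]
-28.0 [155, 160, 143]
-26.0 [156, 160, 141]
-24.0 [155, 159, 140]
-22.0 [155, 159, 140]
-20.0 [156, 160, 141]
-18.0 [156, 162, 142]
-16.0 [155, 160, 141]
-14.0 [139, 108, 95]
-12.0 [140, 110, 97]
-10.0 [153, 154, 135]
-8.0 [156, 160, 141]
-6.0 [156, 162, 143]
-4.0 [157, 163, 143]
-2.0 [154, 159, 140]
0.0 [142, 146, 128]
2.0 [95, 98, 86]
4.0 [44, 45, 40]
6.0 [13, 13, 14]
8.0 [9, 8, 11]
10.0 [30, 32, 29]
12.0 [98, 102, 89]
14.0 [156, 161, 141]
16.0 [157, 162, 143]
18.0 [157, 162, 143]
20.0 [156, 161, 142]
22.0 [157, 161, 143]
24.0 [155, 160, 142]
26.0 [143, 148, 134]
28.0 [121, 114, 96]
30.0 [120, 104, 57]
32.0 [147, 132, 46]
34.0 [153, 140, 47]
36.0 [155, 141, 49]
38.0 [154, 140, 49]
ball 7.12
```

play_rows:
  moves:
    - [[0,-0.0005,0.004],[0,0,0],5]
    - [[0,0,0.001],[0,0,0],5]
    - [[0,0,0],[0,0,0],5]

```text
clock: 6.85
eef_pos: [505.0, -51.4, 30.6]
tcp_rot: [3.142, -0.001, 0.016]
contact_force: [-0.2, 0.2, -0.0]
opening: 0.176
```

play_rows:
  moves:
    - [[0,0,0.0005],[0,0,0],5]
    - [[0,0,0],[0,0,0],5]

```text
clock: 7.05
eef_pos: [505.0, -51.5, 30.5]
tcp_rot: [3.142, -0.0, 0.016]
contact_force: [-2.7, -0.9, 8.3]
opening: 0.179
```

play_rows:
  moves:
    - [[0.01,0,-0.0004],[0,0,0],5]
    - [[0,0,0],[0,0,0],5]

```text
clock: 7.25
eef_pos: [516.2, -51.4, 30.8]
tcp_rot: [3.141, -0.002, 0.016]
contact_force: [-0.2, 0.5, -1.2]
opening: 0.181
```

Run:
```python
from h import *
go([537,-50.4,30.5],0.016)
f=snap("wrist","w3",crop=(160,0,480,240),scale=2.5)
for X in ([617.5,-49.2,3],[639.5,-48.7,5],[623.5,-49,31]): print((proj(f,X)-[160,0])*2.5)
print(-np.array(f["R"]).T@np.array(f["t"]).ravel())
```

```text
7.25 [516.2 -51.4  30.8] [ 3.141e+00 -2.000e-03  1.600e-02] F [-0.2  0.5 -1.2] op 0.181
tool shift mm 20.8 -0.6 0.3 rz -0.0
[390.54556328 151.62919398]
[389.47514752  33.35957005]
[389.424007    92.73809586]
[595.68492764 -49.956207   173.40146025]
```

View pics/w3.png

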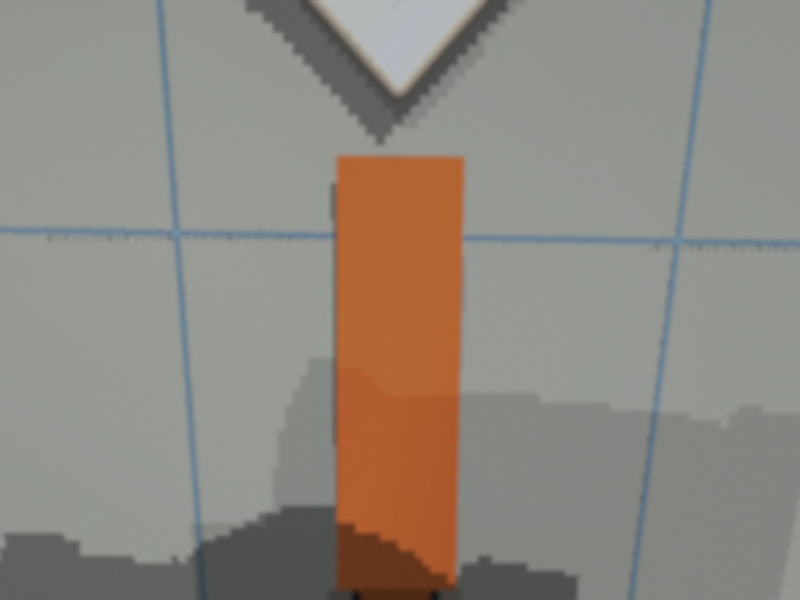

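Corner tip is at (400,95) and the toe's middle at (400,156), with the axes aligned to under 1 mm. Now I'll push in.

play_rows:
  moves:
    - [[0.007,-0.0005,0.0001],[0,0,0],5]
    - [[0.007,0,0],[0,0,0],5]
    - [[0.006,0,0],[0,0,0],5]
    - [[0.005,0,0],[0,0,0],5]
    - [[0.005,0,0],[0,0,0],5]
    - [[0.005,0,0],[0,0,0],5]
    - [[0,0,0],[0,0,0],5]

```text
clock: 8.0
eef_pos: [549.8, -50.2, 30.5]
tcp_rot: [-3.142, 0.0, 0.016]
contact_force: [-0.6, 0.2, 7.8]
opening: 0.179
```

play_rows:
  moves:
    - [[0.003,0,0],[0,0,0],5]
    - [[0.003,0,0],[0,0,0],5]
    - [[0.003,0,0],[0,0,0],5]
    - [[0.003,0,0],[0,0,0],5]
    - [[0,0,0],[0,0,0],5]
    - [[0,0,0],[0,0,0],5]

```text
clock: 8.6
eef_pos: [559.9, -50.0, 30.5]
tcp_rot: [-3.141, 0.003, 0.016]
contact_force: [-7.6, 0.2, 14.2]
opening: 0.182
```

Run:
```python
from h import *
go([567,-50,30.5],0.016)
level(snap("top","t3"))
```

```text
8.6 [559.9 -50.   30.5] [-3.141e+00  3.000e-03  1.600e-02] F [-7.6  0.2 14.2] op 0.182
tool shift mm 7.1 0.2 0.0 rz -0.0
ball 7.12
```

play_rows:
  moves:
    - [[0.003,0,-0.0003],[0,0,0],5]
    - [[0.003,0,0],[0,0,0],5]
    - [[0.002,0,0],[0,0,0],5]
    - [[0,0,0],[0,0,0],5]
    - [[0,0,0],[0,0,0],5]
    - [[0,0,0],[0,0,0],5]
    - [[0,0,0],[0,0,0],5]

```text
clock: 9.35
eef_pos: [566.7, -49.8, 30.5]
tcp_rot: [-3.141, 0.006, 0.016]
contact_force: [-11.1, -0.5, 15.1]
opening: 0.177
```

Run:
```python
from h import *
go([575,-49.8,30.5],0.016)
level(snap("top","t4"))
```

```text
9.35 [566.7 -49.8  30.5] [-3.141  0.006  0.016] F [-11.1  -0.5  15.1] op 0.177
tool shift mm 8.3 0.2 0.0 rz -0.0
ball 7.11
```

play_rows:
  moves:
    - [[0.003,0,-0.0003],[0,0,0],5]
    - [[0.002,0,-0.0003],[0,0,0],5]
    - [[0.002,0,0],[0,0,0],5]
    - [[0,0,0],[0,0,0],5]
    - [[0,0,0],[0,0,0],5]
    - [[0,0,0],[0,0,0],5]
    - [[0,0,0],[0,0,0],5]

```text
clock: 10.1
eef_pos: [573.3, -49.7, 30.5]
tcp_rot: [-3.141, 0.006, 0.016]
contact_force: [-11.0, -0.4, 9.8]
opening: 0.176
```

Run:
```python
from h import *
go([580,-49.8,30.5],0.016)
level(snap("top","t5"))
```

```text
10.1 [573.3 -49.7  30.5] [-3.141  0.006  0.016] F [-11.   -0.4   9.8] op 0.176
tool shift mm 6.7 0.3 0.0 rz -0.0
ball 7.11
```

play_rows:
  moves:
    - [[0.003,0,-0.0003],[0,0,0],5]
    - [[0.002,0,-0.0002],[0,0,0],5]
    - [[0.002,0,0],[0,0,0],5]
    - [[0,0,0],[0,0,0],5]
    - [[0,0,0],[0,0,0],5]
    - [[0,0,0],[0,0,0],5]
    - [[0,0,0],[0,0,0],5]

```text
clock: 10.85
eef_pos: [579.6, -49.5, 30.6]
tcp_rot: [-3.141, 0.008, 0.016]
contact_force: [-11.5, 0.0, 6.8]
opening: 0.174
```

Run:
```python
from h import *
go([580,-49.8,30.5],0.016)
level(snap("top","t6"))
```

```text
10.85 [579.6 -49.5  30.6] [-3.141  0.008  0.016] F [-11.5   0.    6.8] op 0.174
tool shift mm 0.4 0.3 0.1 rz -0.0
ball 7.09
```

play_rows:
  moves:
    - [[0.002,0,0],[0,0,0],5]
    - [[0.002,0,0],[0,0,0],5]
    - [[0.002,0,0],[0,0,0],5]
    - [[0,0,0],[0,0,0],5]
    - [[0,0,0],[0,0,0],5]
    - [[0,0,0],[0,0,0],5]
    - [[0,0,0],[0,0,0],5]
    - [[0,0,0],[0,0,0],5]

```text
clock: 11.7
eef_pos: [585.3, -49.4, 30.5]
tcp_rot: [-3.141, 0.008, 0.016]
contact_force: [-12.7, -0.2, 6.7]
opening: 0.179
```

Run:
```python
from h import *
go([580,-49.8,30.5],0.016)
level(snap("top","t7"))
f=snap("wrist","w4",crop=(80,0,560,400),scale=1.6)
```

```text
11.7 [585.3 -49.4  30.5] [-3.141  0.008  0.016] F [-12.7  -0.2   6.7] op 0.179
tool shift mm -5.3 0.3 0.0 rz -0.0
ball 3.47
```

View pics/w4.png

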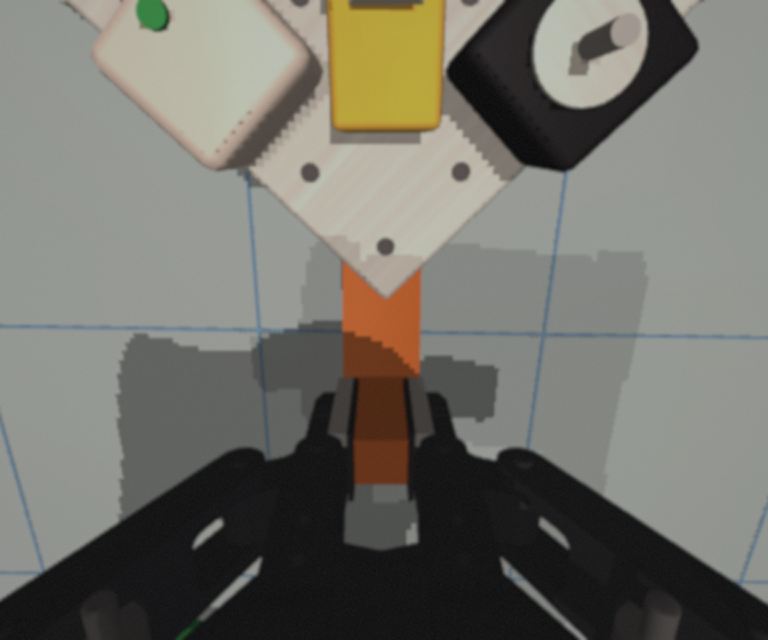

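Wedge under the corner, centred within about 1 mm, and gripper clear of the plate. The ball has started moving (tube middle at about −3.2 on my scale).

play_rows:
  moves:
    - [[0.002,0,0],[0,0,0],5]
    - [[0.002,0,0],[0,0,0],5]
    - [[0.001,0,0],[0,0,0],5]
    - [[0,0,0],[0,0,0],5]
    - [[0,0,0],[0,0,0],5]
    - [[0,0,0],[0,0,0],5]
    - [[0,0,0],[0,0,0],5]
    - [[0,0,0],[0,0,0],5]
    - [[0,0,0],[0,0,0],5]

```text
clock: 12.7
eef_pos: [590.1, -49.3, 30.5]
tcp_rot: [-3.141, 0.009, 0.016]
contact_force: [-12.3, 0.9, 7.3]
opening: 0.181
```

Run:
```python
from h import *
go([580,-49.8,30.5],0.016)
level(snap("top","t8"),True)
```

```text
12.7 [590.1 -49.3  30.5] [-3.141  0.009  0.016] F [-12.3   0.9   7.3] op 0.181
tool shift mm -10.1 0.3 0.0 rz -0.0
ball -1.16
-40.0 [160, 140, 47]
-38.0 [160, 140, 49]
-36.0 [160, 148, 82]
-34.0 [161, 159, 123]
-32.0 [162, 164, 138]
-30.0 [162, 166, 142]
-28.0 [161, 166, 144]
-26.0 [161, 166, 145]
-24.0 [161, 166, 146]
-22.0 [162, 168, 147]
-20.0 [163, 171, 150]
-18.0 [158, 153, 134]
-16.0 [145, 106, 92]
-14.0 [138, 108, 95]
-12.0 [147, 139, 122]
-10.0 [161, 167, 146]
-8.0 [163, 168, 148]
-6.0 [134, 138, 120]
-4.0 [81, 83, 72]
-2.0 [47, 46, 41]
0.0 [60, 56, 48]
2.0 [99, 90, 76]
4.0 [126, 115, 97]
6.0 [133, 121, 103]
8.0 [137, 125, 105]
10.0 [141, 129, 108]
12.0 [145, 133, 111]
14.0 [149, 136, 114]
16.0 [151, 138, 116]
18.0 [153, 140, 118]
20.0 [156, 142, 120]
22.0 [157, 144, 121]
24.0 [158, 144, 121]
26.0 [160, 146, 123]
28.0 [161, 148, 124]
30.0 [161, 149, 125]
32.0 [161, 150, 126]
34.0 [161, 151, 127]
36.0 [161, 152, 127]
38.0 [161, 152, 128]
```

Run:
```python
from h import *
a=dict(np.load("pics/t8.npz")); f=snap("scene","s8")
s=f["pixels"][:,:,::-1]; t=a["px"][:,:,::-1]
u,v=proj(f,[726,-48,60]).astype(int); p,q=proj(a,[726,-48,60]).astype(int)
print(u,v,p,q)
c=np.hstack([cv2.resize(i[y-25:y+25,x-25:x+25],(400,400),interpolation=cv2.INTER_CUBIC) for i,x,y in((t,p,q),(s,u,v))])
cv2.imwrite("pics/c8.png",c)
```

```text
317 251 315 144
```

View pics/c8.png

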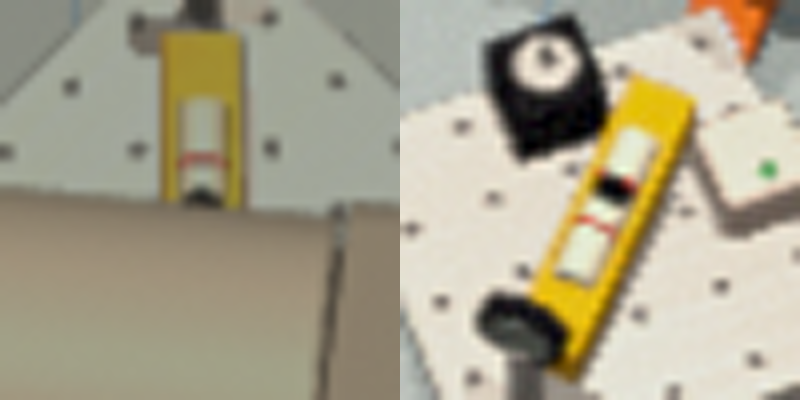

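Top view is blocked by the arm. The scene crop shows the ball at (614,188), still near the near line, and the far red line at (597,226), roughly +6 mm. I'll read the level from the scene camera, calibrated on the starting picture.

```bash
cat >> h.py <<'E'
def lev2(f,C=(726.8,-47.7,60.)):
    im=np.array(f["px"] if "px" in f else f["pixels"]).astype(np.float32)
    s=np.arange(-40,40,.25); ax=-np.array([np.cos(.014),np.sin(.014),0]); n=np.array([-ax[1],ax[0],0]); P=0
    for w in (-3,-1.5,0,1.5,3):
        uv=np.array([proj(f,np.array(C)+ax*k+n*w) for k in s],np.float32)
        P=P+cv2.remap(im,uv[:,:1].copy(),uv[:,1:].copy(),cv2.INTER_LINEAR)[:,0]/5
    m=np.abs(s)<28; g=P[:,1]; W=np.percentile(g[m],80)
    dark=np.clip(.55*W-P[:,0],0,None)*m; b=(s*dark).sum()/dark.sum()
    red=np.clip(P[:,0]-P[:,1]-15-(np.median((P[:,0]-P[:,1])[m])),0,None)*m
    r=red*(s<b-6); n2=red*(s>b+6)
    fr=(s*r).sum()/r.sum() if r.sum()>0 else np.nan; nr=(s*n2).sum()/n2.sum() if n2.sum()>20 else np.nan
    d=np.where(dark>.5*dark.max())[0]
    print("ball",b.round(2),"width",s[d[-1]]-s[d[0]],"far line",round(fr,2),"near",round(nr,2),"ball-far",round(b-fr,2),"wts",dark.sum().round(),r.sum().round(),n2.sum().round())
E
python3 - <<'E'
from h import *
for n in ("top0","t2","t6","t7","scene0","s8"): print(n); lev2(dict(np.load(f"pics/{n}.npz")))
E
```

```text
top0
ball 7.19 width 6.0 far line -13.05 near nan ball-far 20.24 wts 1716.0 223.0 0.0
t2
ball 7.19 width 6.0 far line -13.04 near nan ball-far 20.24 wts 1758.0 238.0 0.0
t6
ball 7.18 width 6.0 far line -13.05 near nan ball-far 20.24 wts 1742.0 205.0 0.0
t7
ball 3.42 width 5.75 far line -13.75 near nan ball-far 17.17 wts 1443.0 131.0 0.0
scene0
ball 13.59 width 5.75 far line -5.72 near nan ball-far 19.32 wts 2195.0 647.0 0.0
s8
ball 7.2 width 6.0 far line -6.92 near 13.64 ball-far 14.12 wts 2355.0 567.0 66.0
```

play_rows:
  moves:
    - [[0.002,0,0],[0,0,0],5]
    - [[0.002,0,0],[0,0,0],5]
    - [[0.002,0,0],[0,0,0],5]
    - [[0,0,0],[0,0,0],5]
    - [[0,0,0],[0,0,0],5]
    - [[0,0,0],[0,0,0],5]
    - [[0,0,0],[0,0,0],5]
    - [[0,0,0],[0,0,0],5]
    - [[0,0,0],[0,0,0],5]

```text
clock: 13.7
eef_pos: [596.8, -49.2, 30.5]
tcp_rot: [-3.141, 0.007, 0.016]
contact_force: [-10.6, -0.3, 5.9]
opening: 0.179
```

Run:
```python
from h import *
go([580,-49.8,30.5],0.016)
lev2(snap("scene","s9"))
```

```text
13.7 [596.8 -49.2  30.5] [-3.141  0.007  0.016] F [-10.6  -0.3   5.9] op 0.179
tool shift mm -16.8 0.3 0.0 rz -0.0
ball 3.68 width 6.25 far line -8.09 near 11.68 ball-far 11.77 wts 2503.0 776.0 831.0
```

play_rows:
  moves:
    - [[0.002,0,0],[0,0,0],5]
    - [[0.002,0,0],[0,0,0],5]
    - [[0,0,0],[0,0,0],5]
    - [[0,0,0],[0,0,0],5]
    - [[0,0,0],[0,0,0],5]
    - [[0,0,0],[0,0,0],5]
    - [[0,0,0],[0,0,0],5]
    - [[0,0,0],[0,0,0],5]
    - [[0,0,0],[0,0,0],5]

```text
clock: 14.65
eef_pos: [600.8, -49.2, 30.5]
tcp_rot: [-3.141, 0.007, 0.016]
contact_force: [-10.0, 0.1, 5.1]
opening: 0.176
```

Run:
```python
from h import *
go([580,-49.8,30.5],0.016)
lev2(snap("scene","s10"))
```

```text
14.65 [600.8 -49.2  30.5] [-3.141  0.007  0.016] F [-10.    0.1   5.1] op 0.176
tool shift mm -20.8 0.3 0.0 rz -0.0
ball 0.86 width 6.25 far line -8.44 near 10.76 ball-far 9.29 wts 2492.0 679.0 913.0
```

Level now reads about 0 (−0.3 raw, about +0.2 after bias). I'll ease off the push force, then release.

play_rows:
  moves:
    - [[-0.0005,0,0],[0,0,0],5]
    - [[-0.0005,0,-0.0001],[0,0,0],5]
    - [[0,0,0],[0,0,0],5]
    - [[0,0,0],[0,0,0],5]

```text
clock: 15.1
eef_pos: [600.8, -49.2, 30.5]
tcp_rot: [-3.141, 0.005, 0.016]
contact_force: [-6.5, 0.3, 0.9]
opening: 0.18
```

Run:
```python
from h import *
go([580,-49.8,30.5],0.016)
lev2(snap("scene","s11"))
```

```text
15.1 [600.8 -49.2  30.5] [-3.141  0.005  0.016] F [-6.5  0.3  0.9] op 0.18
tool shift mm -20.8 0.3 0.0 rz -0.0
ball 0.46 width 6.0 far line -8.49 near 10.84 ball-far 8.96 wts 2344.0 716.0 803.0
```

play_rows:
  moves:
    - [[-0.0006,0,0],[0,0,0],5]
    - [[-0.0006,0,0],[0,0,0],5]
    - [[0,0,0],[0,0,0],5]
    - [[0,0,0],[0,0,0],5]

```text
clock: 15.55
eef_pos: [601.0, -49.2, 30.9]
tcp_rot: [-3.141, 0.003, 0.016]
contact_force: [-6.5, 1.8, -4.0]
opening: 0.179
```

play_rows:
  moves:
    - [[0,0,0],[0,0,0],25]
    - [[0,0,0],[0,0,0],32]
    - [[0,0,0],[0,0,0],40]
    - [[0,0,0],[0,0,0],40]
    - [[0,0,0],[0,0,0],40]
    - [[0,0,0],[0,0,0],40]

```text
clock: 16.15
eef_pos: [602.8, -49.4, 31.7]
tcp_rot: [3.142, -0.0, 0.016]
contact_force: [-0.1, 0.4, 1.1]
opening: 0.397
```

Run:
```python
from h import *
go([580,-49.8,30.5],0.016)
lev2(snap("scene","s12"))
```

```text
16.15 [602.8 -49.4  31.7] [ 3.142 -0.     0.016] F [-0.1  0.4  1.1] op 0.397
tool shift mm -22.8 0.0 1.2 rz -0.0
ball 0.27 width 6.0 far line -8.5 near 10.85 ball-far 8.77 wts 2256.0 838.0 712.0
```

play_rows:
  moves:
    - [[0,0,-0.01],[0,0,0],40]
    - [[0,0,-0.02],[0,0,0],40]
    - [[0,0,-0.03],[0,0,0],40]
    - [[0,0,-0.04],[0,0,0],40]
    - [[0,0,-0.04],[0,0,0],40]
    - [[0,0,-0.02],[0,0,0],40]
    - [[0,0,0],[0,0,0],40]
    - [[0,0,0],[0,0,0],40]
    - [[0,0,0],[0,0,0],40]
    - [[0,0,0],[0,0,0],40]
    - [[0,0,0],[0,0,0],40]

```text
clock: 17.3
eef_pos: [602.1, -49.3, 190.5]
tcp_rot: [-3.141, 0.002, 0.016]
contact_force: [0.1, 0.6, 0.3]
opening: 0.399
```

Run:
```python
from h import *
go([580,-49.8,30.5],0.016)
lev2(snap("scene","s13"))
f=snap("wrist","w13",crop=(160,0,480,300),scale=2)
print(-np.array(f["R"]).T@np.array(f["t"]).ravel())
```

```text
17.3 [602.1 -49.3 190.5] [-3.141e+00  2.000e-03  1.600e-02] F [0.1 0.6 0.3] op 0.399
tool shift mm -22.1 0.1 160.0 rz -0.0
ball 0.31 width 5.75 far line -8.51 near 10.84 ball-far 8.81 wts 2253.0 814.0 709.0
[682.19803986 -47.94648739 332.99608934]
```

View pics/w13.png

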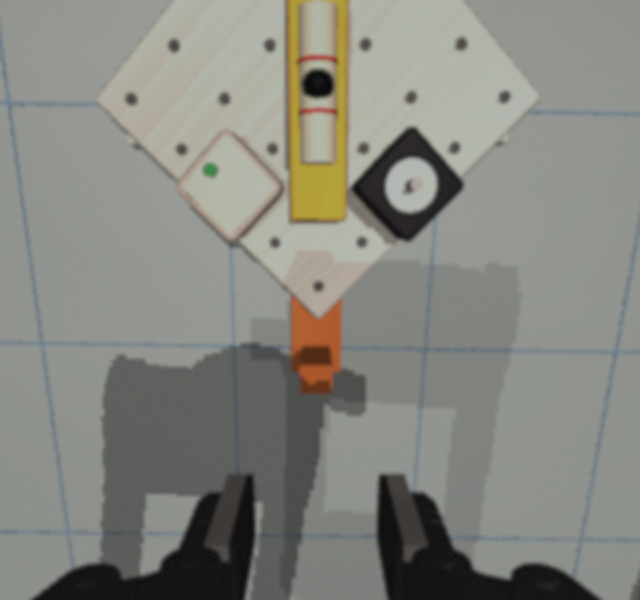

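The wrist view shows the ball at (318,83) between red lines at y≈59 and 112, and the wedge square under the corner. I'll look from straight above to remove parallax.

play_rows:
  moves:
    - [[0.02,0,0],[0,0,0],40]
    - [[0.02,0,0],[0,0,0],40]
    - [[0.003,0,0],[0,0,0],40]
    - [[0,0,0],[0,0,0],40]
    - [[0,0,0],[0,0,0],40]
    - [[0,0,0],[0,0,0],40]

```text
clock: 18.0
eef_pos: [644.8, -48.7, 191.5]
tcp_rot: [-3.142, 0.001, 0.016]
contact_force: [0.4, 1.0, -0.9]
opening: 0.398
```

Run:
```python
from h import *
go([580,-49.8,30.5],0.016)
lev2(snap("scene","s14"))
f=grab_frame("wrist"); print((-np.array(f["R"]).T@np.array(f["t"]).ravel()).round(1),np.array(f["R"]).round(3)[2])
u,v=proj(f,[726,-48,60]).astype(int); print(u,v)
im=f["pixels"][v-40:v+40,u-40:u+40,::-1]
cv2.imwrite("pics/w14.png",cv2.resize(im,None,fx=7.5,fy=7.5,interpolation=cv2.INTER_CUBIC))
```

```text
18.0 [644.8 -48.7 191.5] [-3.142e+00  1.000e-03  1.600e-02] F [ 0.4  1.  -0.9] op 0.398
tool shift mm -64.8 0.1 161.0 rz -0.0
ball 0.31 width 5.75 far line -8.5 near 10.87 ball-far 8.81 wts 2280.0 855.0 712.0
[724.8 -47.3 334. ] [-0.31  -0.006 -0.951]
317 100
```

View pics/w14.png

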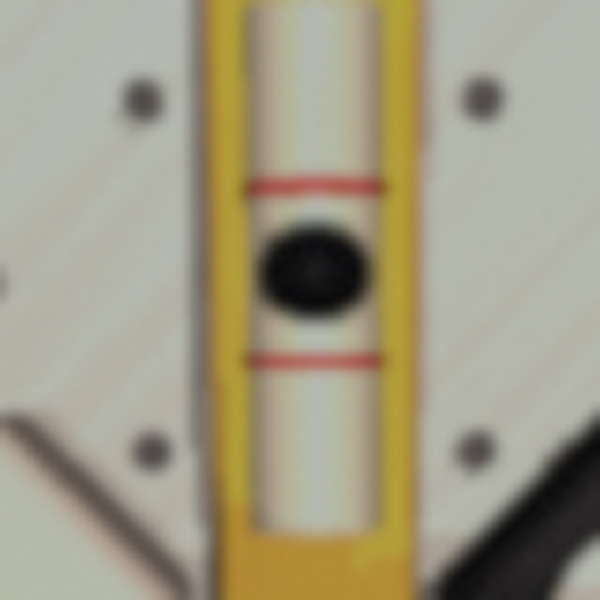

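From straight above, the ball (y=270) sits centred between the lines (y=186 and 361), about −0.4 mm, and it's steady. The robot is clear, so I'm handing in.

```bash
python3 -c "
from rig import *
print(sign_off())"
```

```text
the job is handed in; nothing more can be done
None
```

The job is done and handed in at about 18 s of the 58 s allowed. The orange wedge now carries the low corner of the aluminium rig, and the level's ball sits between the two red lines.

- **Moves:** I gripped the wedge by its tab, carried it to the low corner and set it flat. I then pushed it about 64 mm past the foot in small steps. I eased off the push before opening the fingers, then lifted the arm straight up.
- **Level:** From straight above, the ball is about 0.4 mm past the middle, with about 2 mm allowed either side. The scene camera gave −0.9 mm uncorrected, about −0.4 mm after allowing for its viewing angle. The reading held steady over the last three checks, from release to hand-in.
- **Wedge:** It sits square under the corner, within about 1 mm of its centre line in the last wrist view.
- **Forces:** The highest reading was about 19 N, early in the push. After the retreat the arm was clear, at about 190 mm height.
- **Readings that went wrong:** The arm blocked the top camera from about 590 mm tool position on, so its later ball reading was wrong. I read the scene camera instead.
- **Not checked:** I took no final picture of the box, phone or torch. The path kept clear of them.

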